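# Lock the homogenising vessel and hold the homogeniser in its port

## Task

Get the sample homogenising: push the lid of the steel vessel straight down until it is fully home, then turn it clockwise (seen from above) as far as it goes so that it locks. Then take the cordless homogeniser out of its charging stand and lower its shaft upright through the round port in the lid, the tool never touching the lid or the vessel, until the tip is about 25 mm above the vessel's inner floor. Finish while still holding it there, still, upright and centred in the port, and leave the tube rack, the tip box and the reagent bottle where they are.

Things in the scene. Friction and masses are not known exactly. Their poses are not given: they have to be found in the camera images.
- vessel_floor (a point): Centre of the vessel's inner floor, on its vertical axis, 14 mm above the bench (hidden under the lid); z up. Steel vessel, 112 mm outside and 96 mm inside diameter, on a fixed round grey base (diameter 160 mm); on top a slotted bayonet ring, diameter 123 mm, upper edge 80 mm above the bench. It stands on the left or right half of the bench, place and yaw vary.
- lid_grip (a point): Point to grip the lid: on its axis in the black grip block, 21 mm above the flat steel lid disc (diameter 105 mm) and 9 mm below the block's top. Block 66 mm along this point's x, 44 mm across y (flat sides, grip across y), 30 mm tall; a 25 mm round port runs through it on the axis. This point is 92 mm above the bench with the lid home, 10 to 14 mm higher at the start. Turns with the lid; z up.
- lid_port (a point): Centre of the 25 mm port's mouth in the top face of the lid's grip block, on the vessel's axis; 101 mm above the bench with the lid home; z up.
- lid_drop (a joint): How far the lid is pushed down, m: 0 = 14 mm proud, 0.014 = fully home (solid stop). Captive on the vessel's axis and held by its seal: pushing it down slowly takes about 5 N, and it stays where it is left.
- lid_turn (a joint): Turn of the lid, rad, growing clockwise seen from above: about 0 at the start, 0.9 = end stop, locked. Its two lugs work in the ring's L-shaped slots: it can turn only when pushed down over about 0.0115 m, and once turned it cannot rise. Friction about 0.15 N m; stays where it is left.
- homogeniser_grip (a point): Point to grip the homogeniser, on its axis, 160 mm above the shaft's tip, 30 mm below the tool's top. White handle, 44 mm along this point's x, 36 mm across y (flat sides, grip across y), from 44 mm below to 30 mm above this point; below it a round nose (diameter 35, 26 tall), then the steel shaft (diameter 10, 90 long). Mass 0.2 to 0.4 kg. Upright in its stand at first, this point 176 mm up; z up.
- homogeniser_tip (a point): Lower end of the homogeniser's shaft, on its axis, 160 mm straight below homogeniser_grip; 16 mm above the bench while the tool is in its stand (hidden in the stand's bore); z along the shaft towards the handle.
- homogeniser: The whole homogeniser, 190 mm long; origin at the shaft's tip, axes as homogeniser_grip.
- stand: Fixed grey charging stand with a black top socket, 120 mm tall; foot 100 x 104 mm, column 66 x 70 mm; origin under its centre on the bench, z up. The tool's nose sits 14 mm deep in the socket (diameter 38 mm) and its shaft hangs in a bore of 21 mm diameter: lift it straight up over 105 mm to bring it out. Place and yaw vary.
- vessel: The vessel as a whole with its lid; origin on its axis on the bench, z up.
- tube_rack: Teal rack of small capped tubes, 86 x 200 mm, 56 mm tall, loose; origin under its centre. Not part of the job: leave it.
- tip_box: Blue pipette tip box with a pale lid, 120 x 84 mm, 70 mm tall, loose; origin under its centre. Not part of the job: leave it.
- reagent_bottle: Small bottle with a blue cap, diameter 42 mm, 75 mm tall, loose; origin under its centre. Not part of the job: leave it.
- homogeniser_shaft (a point): Point on the axis of the homogeniser's shaft, 60 mm above its tip: about where the shaft passes the port's mouth when the tip is 25 mm above the vessel's floor; z towards the handle.
Not all that is in view belongs to the job. Of the things like the homogeniser, leave any that is green; of the rest the larger one is meant. There is more than one size of the stand; the one meant has the size given above.

How it is judged:
By the outcome, as a careful person would: the job done as asked, in the order asked, and still so for the second after the job is handed in, while the arm keeps its last pose, push and grip.
It also fails if it takes over 64 s, if anything falls off the work surface, if the arm or the gripper's body presses on something with over 40 N, if the wrist force passes 120 N, or if a joint passes its speed limit or range.

## Robot

A 6-joint arm with a two-finger parallel gripper is mounted at the origin on the work surface. World frame = base frame: x ahead of the robot, y to its left, z up, the work surface at z = 0. Lengths are in mm, angles in rad, forces in N, time in s.
With the tool pointing down it reaches from about 400 to 925 mm from the base axis. Payload 12.5 kg.
Tool frame: the origin (TCP) lies on the centre line of the jaws, within the pads' length; the fingertips stand 14 mm ahead of it and the grasp point (between the pads) lies 5 mm behind it; z points along the fingers, y is the direction in which the jaws open and shut (so a half turn about z gives the same grasp; the last joint's range is limited). The gripper opens to 95 mm and grips with 3 to 60 N. Pads are 20 mm wide; open, the fingers measure 119 mm over their backs; the gripper's body (75 mm by 180 mm) begins 59 mm behind the grasp point.
Start: joints at [-1.245, 0.491, 1.559, -0, 1.092, -0.106], TCP at [261.59, -567.641, 228.661] pointing down, gripper open.
Joint ranges: [-3.1, 3.1], [-0.84, 2.19], [0.05, 2.79], [-1.13, 4.28], [0.06, 2.93], [-2.69, 2.69]. Speed limits (rad/s): [2.22, 2.22, 2.79, 3.14, 3.14, 3.14].

## Interface

Orientations are given as [roll, pitch, yaw] about the fixed x, y, z axes, in that order (R = Rz(yaw) Ry(pitch) Rx(roll)).
In Python, from cell import * gives the robot as it stands.
- The arm moves only by the tool play_rows, never from a script. Its argument "moves" is a list of rows, each a list of 7 numbers: the shift along the tool's x, y, z in m, then the turn, a rotation vector about the tool's x, y, z in rad, then the opening in per cent of the stroke, from 0 (shut) to 100 (fully open). In form: [[tx, ty, tz, ax, ay, az, claw], ...]. A call has 1 to 8 rows; each row shifts and turns the pose as measured when the row begins, along the tool's axes as they then stand; what a row does not reach is not made up. A row lasts 1/10 s, in which the tool goes at most 50 mm and 8.59 degrees, less where a joint would pass 70% of its speed; a pose out of reach is approached as far as the arm can. A call is refused whole if a number of a shift passes 0.05 or a number of a turn 0.15, either way. A call with a gripper value outside its range is refused whole. The fingers move at their own pace and stop on an object; the grip force is fixed at half the most. Time passes only in rows, so rows that do not move let the fingers close. It gives the time, the measured TCP pose, the force and the opening at its end, in the units of the state.
- state(): the state, without advancing time (a new reading comes with each control period).
- read_camera(name): name is "side" or "top" or "wrist"; returns a dict with "img" (480x640x3 uint8, red, green, blue), "fx", "fy", "cx", "cy" (pixels), "R" (3x3) and "t" (3): a world point X has camera coordinates R X + t. Camera axes: x right, y down, z forward; pixel columns grow to the right and rows downward; lengths in mm; the calibration is good to about 2 mm. A picture is of the moment at which its call begins. There is no depth.
- job_done(): hands the job in, once; it reports no verdict.
The state is a dict: "t": time; "joints": joint angles; "qvel": joint speeds; "tau": joint torques, N m; "eef_pos": TCP position; "tcp_rot": TCP orientation; "ft_force": force on the tool from outside, world axes, zero at the start; "moment": the same for the moment, N m; "opening": opening from 0.0 (shut) to 1.0 (fully open).
Only numpy, scipy, OpenCV 4.12 (cv2) and the standard library are available. Lean on these libraries where they do the work, as an engineer would, in place of code of your own. Each camera call takes 0.05 s, during which the arm holds its last target.

## Working session

There is one attempt and no reset: what is moved stays moved. The work goes in short steps, Python scripts to look and compute and a tool call to move; the robot and the scene stay as the last step left them, time stands still between calls to the robot, and variables do not carry over. Pictures are saved under pics/ and viewed, and the job is handed in when it is done.

Besides the shell and the picture viewer there is one more tool, called after ">>>" in YAML: its name, and indented under it one key for each argument. play_rows: Moves the arm, as the interface text tells. Its arguments: {"type":"object","properties":{"moves":{"type":"array"}},"required":["moves"]}

```bash
mkdir -p pics; ls; python3 - <<'E'
from cell import *
import cv2
s=state();print({k:np.round(v,3).tolist() if not isinstance(v,float) else v for k,v in s.items()} if 'np' in globals() else s)
for n in ("side","top","wrist"):
    c=read_camera(n);cv2.imwrite(f"pics/{n}0.png",c["img"][:,:,::-1]);print(n,c["fx"],c["cx"],c["cy"],c["R"],c["t"])
E
```

```text
pics
{'t': 0.0, 'joints': array([-1.24459813e+00,  4.91524884e-01,  1.55945088e+00,  1.40670729e-05,
        1.09169375e+00, -1.05586832e-01]), 'qvel': array([ 7.10683071e-04, -5.05389250e-04, -6.82346823e-04, -9.21056468e-04,
        6.71101839e-05,  7.12016909e-04]), 'tau': array([-1.27357169e-03, -6.12645435e+01, -2.58183968e+01,  6.92370976e-02,
        4.81628941e-02, -7.15169790e-05]), 'eef_pos': array([ 261.51538851, -567.40579723,  228.08279108]), 'tcp_rot': array([-3.14052310e+00, -1.25897937e-04,  4.31778466e-01]), 'ft_force': array([0.03557033, 0.13216905, 0.63728776]), 'moment': array([ 0.00499293,  0.00975803, -0.00135248]), 'opening': 1.001287875391995}
side 553.0912327706302 319.3887820889525 250.99749686264502 [[ 0.96314983 -0.2685225  -0.01542988]
 [-0.17884998 -0.59654994 -0.78239431]
 [ 0.20088578  0.75632258 -0.62259221]] [-481.8228616   192.01062394 1499.92302372]
top 555.0204519608519 320.52462098166035 237.25251077197612 [[-0.03896894 -0.99922739  0.00510388]
 [-0.97796011  0.03709003 -0.20547103]
 [ 0.20512298 -0.01299838 -0.97864989]] [  40.12045637  513.55406613 1375.7504048 ]
wrist 382.4604814394692 319.77280236728706 238.30631083323482 [[ 4.17820706e-01 -9.08529250e-01 -6.77857593e-04]
 [-8.79591022e-01 -4.04698978e-01  2.50076730e-01]
 [-2.27476352e-01 -1.03890999e-01 -9.68225784e-01]] [-625.09981112  -28.04824403  391.04051141]
```

View pics/side0.png

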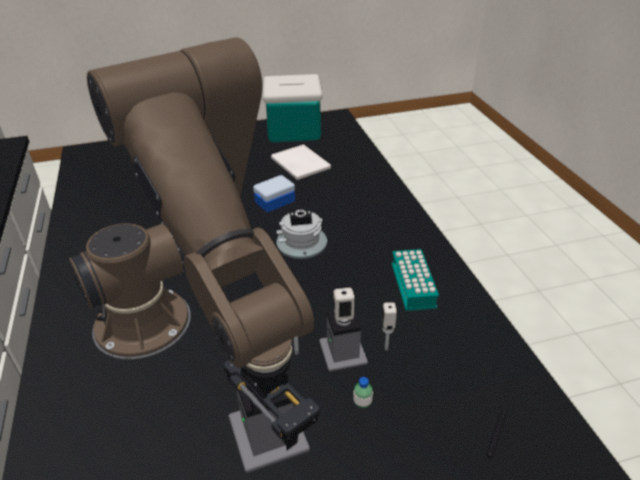

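View pics/top0.png

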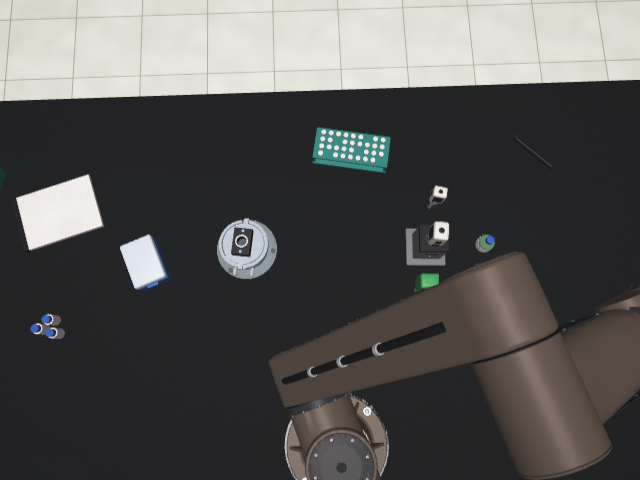

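View pics/wrist0.png

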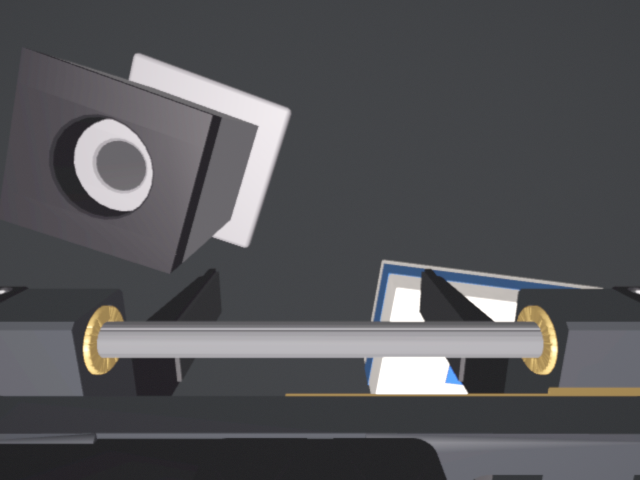

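```bash
python3 - <<'E'
import cv2,numpy as np
t=cv2.imread("pics/top0.png");s=cv2.imread("pics/side0.png")
f=lambda im,x,y,w,h,W,H:cv2.resize(im[y:y+h,x:x+w],(W,H),interpolation=cv2.INTER_CUBIC)
cv2.imwrite("pics/crop_a.png",np.hstack([f(t,395,175,110,120,400,436),f(s,280,270,120,131,400,436)]))
cv2.imwrite("pics/crop_b.png",np.hstack([f(t,205,205,85,85,400,400),f(s,265,195,75,75,400,400)]))
E
```

```text
(no output)
```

View pics/crop_a.png

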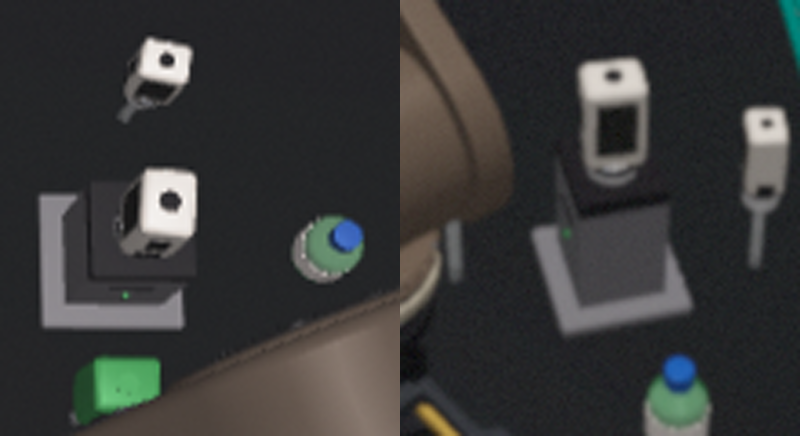

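View pics/crop_b.png

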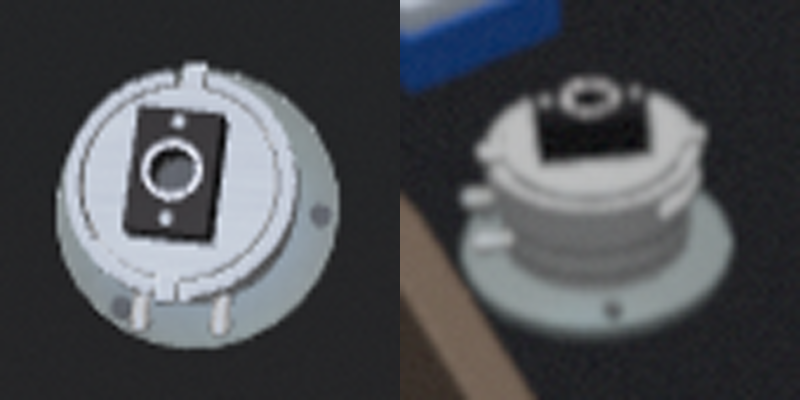

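```bash
cat > h.py <<'E'
from cell import *
import cv2, numpy as np
def ray(c,u,v):
    d=np.array([(u-c["cx"])/c["fx"],(v-c["cy"])/c["fy"],1.]);R=np.array(c["R"]);t=np.array(c["t"])
    return -R.T@t, R.T@d
def onz(c,u,v,z):
    o,d=ray(c,u,v);return o+d*(z-o[2])/d[2]
def tri(a,b):
    (o1,d1),(o2,d2)=a,b;d1=d1/np.linalg.norm(d1);d2=d2/np.linalg.norm(d2)
    s=np.linalg.lstsq(np.stack([d1,-d2],1),o2-o1,rcond=None)[0]
    p=o1+s[0]*d1;q=o2+s[1]*d2;return (p+q)/2,np.linalg.norm(p-q)
def proj(c,X):
    p=np.array(c["R"])@np.array(X)+np.array(c["t"]);return np.array([p[0]/p[2]*c["fx"]+c["cx"],p[1]/p[2]*c["fy"]+c["cy"]])
E
python3 - <<'E'
from h import *
T=read_camera("top");S=read_camera("side")
f=lambda c,x0,y0,s:(x0+c[0]*s-.5,y0+c[1]*s-.5)
a=lambda u:f(u,205,205,85/400)
b=lambda u:f(u,265,195,75/400)
pt=a((172,170));ps=b((590,98)) if False else b((190,98))
print("port",tri(ray(T,*pt),ray(S,*ps)),[onz(T,*pt,z).round(1) for z in(111,115)],[onz(S,*ps,z).round(1) for z in(111,115)])
p,q=[onz(T,*a(x),113) for x in((179,122),(165,217))];print("lid screws",p,q,np.arctan2(*(p-q)[1::-1]))
g=lambda u:f(u,395,175,110/400)
k=lambda u:f(u,280,270,120/400)
ht=g((169,201));hs=k((213,76))
print("hom",tri(ray(T,*ht),ray(S,*hs)),onz(T,*ht,206),onz(S,*hs,206))
for c in[(144,171),(193,171),(192,233),(140,229)]:print(onz(T,*g(c),206).round(1))
ht=g((167,60));hs=k((366,124));print("small",tri(ray(T,*ht),ray(S,*hs)))
print("green",onz(T,428,276,206), "bottle",onz(T,486,242,40))
E
```

```text
port (array([501.00392013, 216.55788118, 114.8170126 ]), np.float64(0.5031151301433794)) [array([501.5, 217.1, 111. ]), array([500.7, 216.5, 115. ])] [array([502.5, 222. , 111. ]), array([501.2, 216.3, 115. ])]
lid screws [526.69887487 212.89937588 113.        ] [476.28196921 220.69249865 113.        ] -0.15335988031777806
hom (array([ 489.80564709, -255.39529244,  206.28276459]), np.float64(0.20186854309423624)) [ 489.76374219 -255.44723916  206.        ] [ 490.00637344 -255.09036833  206.        ]
[ 509.8 -241.2  206. ]
[ 508.7 -272.3  206. ]
[ 468.6 -268.2  206. ]
[ 472.4 -235.6  206. ]
small (array([ 598.92146576, -275.69350384,  148.94582581]), np.float64(0.08050585395276624))
green [ 383.97059207 -217.12151375  206.        ] bottle [ 488.59850474 -408.99631717   40.        ]
```

```bash
cat >> h.py <<'E'
from scipy.spatial.transform import Rotation as Ro
def plan(pos,yaw,claw,n=None,vmax=45,wmax=.14,start=None):
    s=state();p=np.array(s["eef_pos"]);R=Ro.from_euler('xyz',s["tcp_rot"])
    G=Ro.from_euler('xyz',[np.pi,0,yaw]);rv=(R.inv()*G).as_rotvec();d=np.array(pos)-p
    N=n or int(max(1,np.ceil(np.linalg.norm(d)/vmax),np.ceil(np.linalg.norm(rv)/wmax)))
    print("now",p.round(1),"yaw",s["tcp_rot"][2].round(4),"rot",np.round(s["tcp_rot"],4),"F",np.round(s["ft_force"],1),"M",np.round(s["moment"],2),"op",round(s["opening"],3),"t",s["t"],"N",N)
    for k in range(min(N,8)):
        Rk=R*Ro.from_rotvec(rv*k/N);t=Rk.inv().apply(d/N)/1000
        print([round(float(x),4) for x in t]+[round(float(x),4) for x in rv/N]+[claw])
E
python3 -c "
from h import *
plan([480,-300,300],1.5,100)"
```

```text
now [ 261.6 -567.5  228.4] yaw 0.4318 rot [-3.1411e+00 -1.0000e-04  4.3180e-01] F [-0.4 -0.  -0.9] M [-0.04 -0.01 -0.01] op 0.999 t 0.25 N 8
[0.0388, -0.0189, -0.0089, -0.0, -0.0, -0.1335, 100]
[0.041, -0.0136, -0.0089, -0.0, -0.0, -0.1335, 100]
[0.0424, -0.008, -0.0089, -0.0, -0.0, -0.1335, 100]
[0.0431, -0.0023, -0.0089, -0.0, -0.0, -0.1335, 100]
[0.043, 0.0034, -0.009, -0.0, -0.0, -0.1335, 100]
[0.0422, 0.0091, -0.009, -0.0, -0.0, -0.1335, 100]
[0.0406, 0.0147, -0.009, -0.0, -0.0, -0.1335, 100]
[0.0383, 0.02, -0.009, -0.0, -0.0, -0.1335, 100]
```

>>> play_rows:
  moves:
    - [0.039,-0.019,-0.012,0,0,-0.134,100]
    - [0.041,-0.0135,-0.012,0,0,-0.134,100]
    - [0.042,-0.008,-0.012,0,0,-0.134,100]
    - [0.043,-0.002,-0.012,0,0,-0.134,100]
    - [0.043,0.003,-0.009,0,0,-0.134,100]
    - [0.042,0.009,-0.009,0,0,-0.134,100]
    - [0.041,0.015,-0.009,0,0,-0.134,100]
    - [0.038,0.02,-0.009,0,0,-0.134,100]

```text
t: 1.05
eef_pos: [479.7, -290.9, 313.3]
tcp_rot: [-3.14, -0.003, 1.536]
ft_force: [0.1, -0.2, 0.4]
opening: 0.999
```

```bash
python3 -c "
from h import *
plan([460,100,290],2.988,100)"
```

```text
now [ 479.7 -290.9  313.3] yaw 1.5358 rot [-3.1398 -0.0032  1.5358] F [ 0.1 -0.2  0.4] M [-0.05 -0.11 -0.02] op 0.999 t 1.05 N 11
[0.0354, -0.003, 0.0022, 0.0001, -0.0004, -0.132, 100]
[0.0355, 0.0017, 0.0022, 0.0001, -0.0004, -0.132, 100]
[0.035, 0.0063, 0.0022, 0.0001, -0.0004, -0.132, 100]
[0.0339, 0.0109, 0.0022, 0.0001, -0.0004, -0.132, 100]
[0.0321, 0.0152, 0.0022, 0.0001, -0.0004, -0.132, 100]
[0.0299, 0.0193, 0.0022, 0.0001, -0.0004, -0.132, 100]
[0.0271, 0.0231, 0.0022, 0.0001, -0.0004, -0.132, 100]
[0.0238, 0.0265, 0.0021, 0.0001, -0.0004, -0.132, 100]
```

>>> play_rows:
  moves:
    - [0.037,-0.003,0.002,0,0,-0.132,100]
    - [0.037,0.002,0.002,0,0,-0.132,100]
    - [0.037,0.006,0.002,0,0,-0.132,100]
    - [0.036,0.011,0.002,0,0,-0.132,100]
    - [0.034,0.015,0.002,0,0,-0.132,100]
    - [0.032,0.019,0.002,0,0,-0.132,100]
    - [0.029,0.023,0.002,0,0,-0.132,100]
    - [0.026,0.0265,0.002,0,0,-0.132,100]

```text
t: 1.85
eef_pos: [452.8, 17.7, 298.4]
tcp_rot: [3.139, 0.0, 2.639]
ft_force: [1.2, -0.6, -0.6]
opening: 1.002
```

```bash
python3 -c "
from h import *
c=read_camera('wrist');cv2.imwrite('pics/w1.png',c['img'][:,:,::-1])
R=np.array(c['R']);s=state();o=-R.T@c['t'];Rt=Ro.from_euler('xyz',s['tcp_rot'])
print('cam in tool',Rt.inv().apply(o-s['eef_pos']),'axis',Rt.inv().apply(R[2]),Rt.inv().apply(R[0]))
plan([501,217,260],2.988,100)"
```

```text
cam in tool [  67.14473732   -2.14843634 -157.17367473] axis [-0.25210341 -0.00361544  0.96769355] [-1.06306574e-02  9.99943026e-01  9.66434015e-04]
now [451.6  21.5 298.2] yaw 2.6488 rot [ 3.1379e+00 -1.1000e-03  2.6488e+00] F [-1.3  2.2 -0.5] M [ 0.09 -0.16  0.01] op 0.996 t 1.9 N 5
[0.0098, 0.0391, 0.0078, 0.0008, -0.0001, -0.0678, 100]
[0.0071, 0.0397, 0.0078, 0.0008, -0.0001, -0.0678, 100]
[0.0044, 0.0401, 0.0077, 0.0008, -0.0001, -0.0678, 100]
[0.0017, 0.0403, 0.0077, 0.0008, -0.0001, -0.0678, 100]
[-0.0011, 0.0403, 0.0077, 0.0008, -0.0001, -0.0678, 100]
```

>>> play_rows:
  moves:
    - [0.012,0.039,0.008,0,0,-0.068,100]
    - [0.013,0.041,0.008,0,0,-0.068,100]
    - [0.012,0.041,0.008,0,0,-0.068,100]
    - [0.01,0.042,0.008,0,0,-0.068,100]
    - [0.007,0.042,0.008,0,0,-0.068,100]
    - [0,0,0,0,0,0,100]

```text
t: 2.5
eef_pos: [471.2, 242.1, 258.1]
tcp_rot: [3.138, 0.003, 3.004]
ft_force: [-0.6, 0.3, 0.1]
opening: 0.997
```

```bash
python3 -c "
from h import *
c=read_camera('wrist');cv2.imwrite('pics/w2.png',c['img'][:,:,::-1])
np.save('w2.npy',c,allow_pickle=True)
plan([501,217,260],2.988,100)"
```

```text
now [471.3 240.4 258.5] yaw 3.0016 rot [3.1381 0.0034 3.0016] F [-0.6 -0.4  0.2] M [ 0.08 -0.11 -0.  ] op 1.001 t 2.55 N 1
[-0.0327, -0.019, -0.0015, 0.0035, 0.0033, 0.0136, 100]
```

View pics/w2.png

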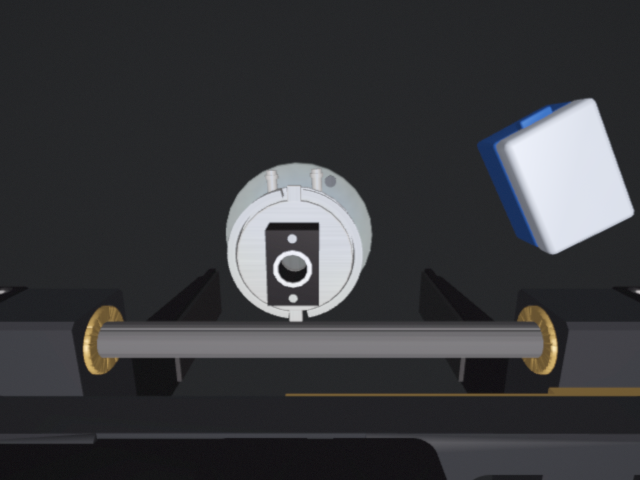

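```bash
python3 -c "
from h import *
c=np.load('w2.npy',allow_pickle=True).item()
im=c['img'];g=cv2.cvtColor(im,cv2.COLOR_RGB2GRAY)
# port ring and screws: bright blobs in the block
sub=g[222:308,262:322];_,b=cv2.threshold(sub,120,255,0)
n,l,st,ce=cv2.connectedComponentsWithStats(b)
for i in range(1,n):
  if st[i,4]>8: print(st[i],ce[i]+[262,222])
# black block
cv2.imwrite('pics/w2c.png',cv2.resize(im[180:330,220:380,::-1],(800,750),interpolation=2)[:600])
for u,v in[(292.3,268.5),(292,239),(293,298)]: print(onz(c,u,v,115).round(1))
"
```

```text
[  0   0  60  86 818] [287.06601467 268.47677262]
[25 12 10  9 72] [291.73611111 238.16666667]
[ 11  28  39  38 761] [292.56241787 266.4848883 ]
[27 72  9  9 62] [292.74193548 297.93548387]
[501.9 215.  115. ]
[476.9 218.7 115. ]
[528.  211.4 115. ]
```

View pics/w2c.png

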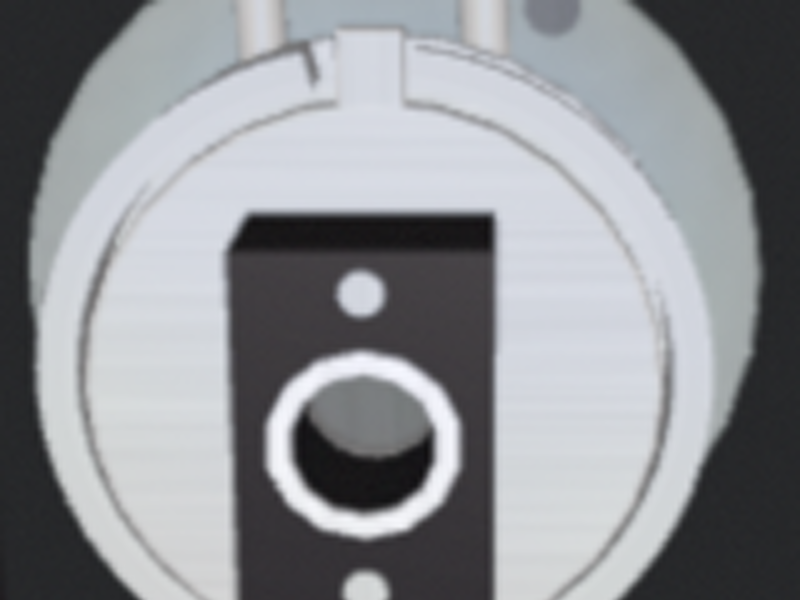

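```bash
python3 -c "
from h import *
plan([501.5,215.8,150],2.995,100,vmax=30)"
```

```text
now [471.3 240.4 258.5] yaw 3.0016 rot [3.1381 0.0034 3.0016] F [-0.6 -0.4  0.2] M [ 0.08 -0.11 -0.  ] op 1.001 t 2.55 N 4
[-0.0083, -0.0051, 0.0271, 0.0009, 0.0008, 0.0016, 100]
[-0.0083, -0.0051, 0.0271, 0.0009, 0.0008, 0.0016, 100]
[-0.0083, -0.0051, 0.0271, 0.0009, 0.0008, 0.0016, 100]
[-0.0083, -0.005, 0.0271, 0.0009, 0.0008, 0.0016, 100]
```

>>> play_rows:
  moves:
    - [-0.012,-0.0075,0.015,0.001,0.001,0.0015,80]
    - [-0.012,-0.0075,0.028,0.001,0.001,0.0015,80]
    - [-0.009,-0.005,0.03,0.001,0.001,0.0015,80]
    - [0,0,0.025,0.001,0.001,0.0015,80]
    - [0,0,0,0,0,0,80]

```text
t: 3.05
eef_pos: [505.3, 207.5, 155.9]
tcp_rot: [-3.141, 0.002, 2.987]
ft_force: [-0.8, 0.6, -0.0]
opening: 0.802
```

```bash
python3 -c "
from h import *
plan([501.5,215.8,104],2.995,80,vmax=18)"
```

```text
now [505.3 207.5 155.9] yaw 2.9872 rot [-3.1411e+00  1.9000e-03  2.9872e+00] F [-0.8  0.6 -0. ] M [ 0.06 -0.15  0.  ] op 0.802 t 3.05 N 3
[0.0017, 0.0025, 0.0173, -0.0002, 0.0006, -0.0026, 80]
[0.0017, 0.0025, 0.0173, -0.0002, 0.0006, -0.0026, 80]
[0.0017, 0.0025, 0.0173, -0.0002, 0.0006, -0.0026, 80]
```

>>> play_rows:
  moves:
    - [0.005,0.0075,0.006,0,0,-0.008,80]
    - [0,0,0,0,0,0,80]
    - [0,0,0,0,0,0,80]

```text
t: 3.35
eef_pos: [502.6, 213.9, 151.0]
tcp_rot: [-3.142, 0.003, 2.992]
ft_force: [-0.2, 0.0, 0.1]
opening: 0.802
```

```bash
python3 -c "
from h import *
plan([501.5,215.8,104],2.995,80,vmax=18)"
```

```text
now [502.6 213.9 151. ] yaw 2.992 rot [-3.1416  0.0033  2.992 ] F [-0.2  0.   0.1] M [ 0.12 -0.13 -0.01] op 0.802 t 3.35 N 3
[0.0005, 0.0006, 0.0157, -0.0, 0.0011, -0.001, 80]
[0.0005, 0.0006, 0.0157, -0.0, 0.0011, -0.001, 80]
[0.0005, 0.0006, 0.0157, -0.0, 0.0011, -0.001, 80]
```

>>> play_rows:
  moves:
    - [0.001,0.002,0.016,0,0.003,-0.002,80]
    - [0,0,0.016,0,0,0,80]
    - [0,0,0.01,0,0,0,80]
    - [0,0,0.003,0,0,0,80]
    - [0,0,0,0,0,0,80]

```text
t: 3.85
eef_pos: [503.9, 217.1, 109.4]
tcp_rot: [3.138, 0.008, 2.996]
ft_force: [-0.6, -0.5, 0.8]
opening: 0.803
```

```bash
python3 -c "
from h import *
c=read_camera('wrist');cv2.imwrite('pics/w3.png',c['img'][:,:,::-1])
c=read_camera('top');cv2.imwrite('pics/t3.png',c['img'][:,:,::-1])
plan([501.5,215.8,104],2.995,80,vmax=18)"
```

```text
now [504.  217.1 109.7] yaw 2.9954 rot [3.1377 0.0088 2.9954] F [ 1.1 -0.4  0.2] M [ 0.12 -0.14 -0.05] op 0.802 t 3.95 N 1
[0.0024, -0.0017, 0.0057, 0.0039, 0.0088, 0.0004, 80]
```

View pics/w3.png

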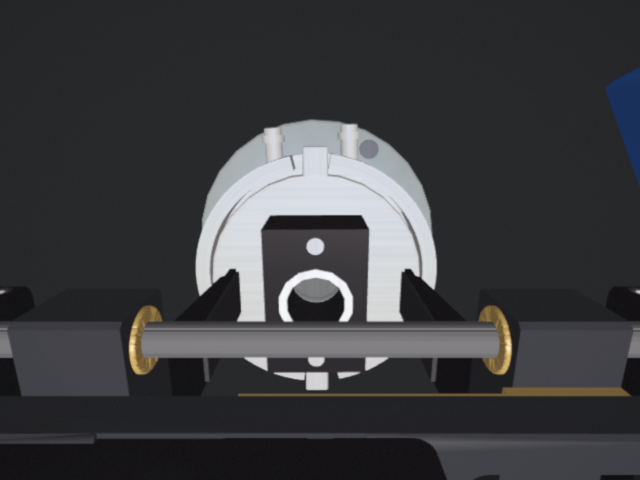

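>>> play_rows:
  moves:
    - [0.0025,-0.001,0.0057,0.004,0.009,0,80]
    - [0,0,0,0,0,0,60]
    - [0,0,0,0,0,0,50]

```text
t: 4.25
eef_pos: [501.6, 216.6, 104.7]
tcp_rot: [3.141, 0.001, 2.996]
ft_force: [0.1, -1.1, -0.3]
opening: 0.687
```

```bash
python3 -c "
from h import *
c=read_camera('wrist')
print(onz(c,315.8,303,115),onz(c,315.8,303,111))
plan([501.5,215.8,104],2.995,80,vmax=18)"
```

```text
[497.19276209 215.09882215 115.        ] [498.96042652 214.79221019 111.        ]
now [501.6 216.6 104.7] yaw 2.9954 rot [3.1414e+00 6.0000e-04 2.9954e+00] F [ 0.3 -0.3  0.2] M [ 0.13 -0.12 -0.01] op 0.646 t 4.3 N 1
[0.0, -0.0008, 0.0007, 0.0002, 0.0006, 0.0004, 80]
```

>>> play_rows:
  moves:
    - [0,-0.0005,0,0,0,0,40]
    - [0,0,0,0,0,0,35]
    - [0,0,0,0,0,0,20]
    - [0,0,0,0,0,0,20]
    - [0,0,0,0,0,0,20]
    - [0,0,0,0,0,0,20]

```text
t: 4.9
eef_pos: [501.5, 215.6, 104.8]
tcp_rot: [-3.141, 0.001, 2.996]
ft_force: [0.5, -1.0, 0.2]
opening: 0.462
```

>>> play_rows:
  moves:
    - [0,0,0,0,0,0,20]

```text
t: 5.0
eef_pos: [501.5, 215.6, 104.8]
tcp_rot: [-3.141, 0.001, 2.996]
ft_force: [-0.1, -0.4, -0.3]
opening: 0.464
```

>>> play_rows:
  moves:
    - [0,0,0.003,0,0,0,20]
    - [0,0,0.003,0,0,0,20]
    - [0,0,0.003,0,0,0,20]
    - [0,0,0,0,0,0,20]

```text
t: 5.4
eef_pos: [501.5, 215.6, 96.2]
tcp_rot: [-3.142, 0.001, 2.996]
ft_force: [0.8, -1.1, -5.6]
opening: 0.46
```

>>> play_rows:
  moves:
    - [0,0,0.003,0,0,0,20]
    - [0,0,0.002,0,0,0,20]
    - [0,0,0.001,0,0,0,20]
    - [0,0,0.001,0,0,0,20]

```text
t: 5.8
eef_pos: [501.6, 215.6, 91.1]
tcp_rot: [3.141, 0.002, 2.996]
ft_force: [-6.9, -4.0, 22.0]
opening: 0.46
```

>>> play_rows:
  moves:
    - [0,0,0.001,0,0,0,20]
    - [0,0,0.001,0,0,0,20]

```text
t: 6.0
eef_pos: [501.5, 215.6, 91.1]
tcp_rot: [3.141, 0.003, 2.996]
ft_force: [-4.6, -2.6, 17.0]
opening: 0.46
```

```bash
python3 -c "
from h import *
c=read_camera('wrist');cv2.imwrite('pics/w4.png',c['img'][:,:,::-1])
c=read_camera('side');cv2.imwrite('pics/s4.png',cv2.resize(c['img'][150:270,220:380,::-1],(800,600)))
plan([501.5,215.8,91],2.995,80,vmax=18)"
```

```text
now [501.6 215.6  91.1] yaw 2.9963 rot [3.1409 0.0035 2.9963] F [-5.3 -3.5 16.3] M [-0.4   0.84  0.07] op 0.459 t 6.1 N 1
[0.0001, 0.0001, 0.0001, 0.0007, 0.0035, 0.0013, 80]
```

View pics/w4.png

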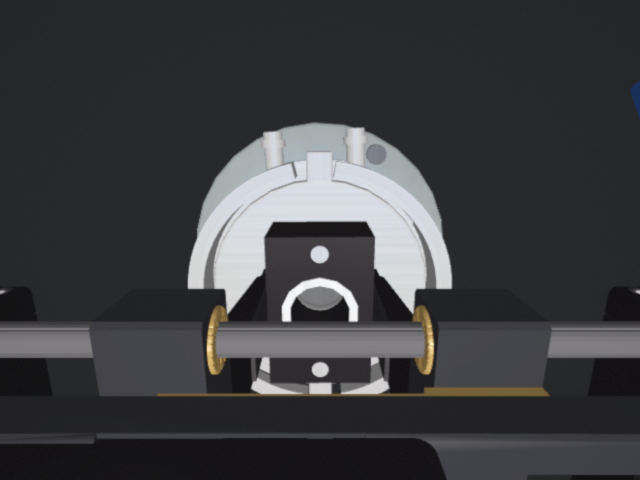

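View pics/s4.png

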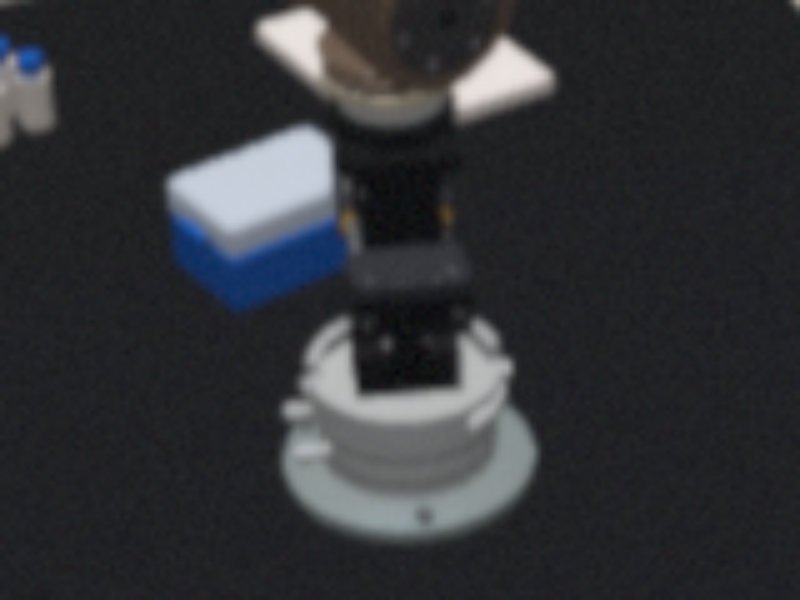

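>>> play_rows:
  moves:
    - [0,0,0.0005,0,0,0.06,20]
    - [0,0,0.0005,0,0,0.08,20]
    - [0,0,0.0005,0,0,0.08,20]
    - [0,0,0.0005,0,0,0.08,20]

```text
t: 6.5
eef_pos: [501.5, 215.6, 91.2]
tcp_rot: [3.139, 0.004, 2.688]
ft_force: [-2.7, -2.1, 11.1]
opening: 0.46
```

Turning freely (−0.31 rad yaw so far).

>>> play_rows:
  moves:
    - [0,0,0.0005,0.001,0.002,0.08,20]
    - [0,0,0.0005,0.001,0.002,0.08,20]
    - [0,0,0.0005,0,0,0.08,20]
    - [0,0,0.0005,0,0,0.08,20]
    - [0,0,0.0005,0,0,0.08,20]
    - [0,0,0.0005,0,0,0.06,20]

```text
t: 7.1
eef_pos: [501.6, 215.6, 91.2]
tcp_rot: [3.139, 0.001, 2.21]
ft_force: [-2.3, -2.4, 11.1]
opening: 0.459
```

```bash
python3 -c "
from h import *
plan([501.5,215.8,91],2.995-.9,80,vmax=18)"
```

```text
now [501.6 215.6  91.2] yaw 2.2096 rot [3.1392e+00 1.3000e-03 2.2096e+00] F [-2.3 -2.4 11.1] M [-0.44  0.48  0.16] op 0.459 t 7.1 N 1
[0.0002, 0.0, 0.0002, 0.0025, 0.0012, 0.1146, 80]
```

>>> play_rows:
  moves:
    - [0,0,0.0003,0.001,0,0.05,20]
    - [0,0,0.0003,0.001,0,0.05,20]
    - [0,0,0.0003,0,0,0.03,20]
    - [0,0,0.0003,0,0,0.03,20]
    - [0,0,0.0003,0,0,0.03,20]

```text
t: 7.6
eef_pos: [501.6, 215.5, 91.3]
tcp_rot: [3.14, 0.004, 2.021]
ft_force: [-3.7, 1.5, 9.3]
opening: 0.476
```

```bash
python3 -c "
from h import *
plan([501.5,215.8,91],2.995-.9,80,vmax=18)"
```

```text
now [501.6 215.5  91.3] yaw 2.0213 rot [3.1401 0.0045 2.0213] F [-3.7  1.5  9.3] M [0.18 0.6  1.59] op 0.476 t 7.6 N 1
[0.0003, 0.0, 0.0003, 0.0013, 0.0045, -0.0737, 80]
```

>>> play_rows:
  moves:
    - [0,0,0,0,0,0,55]
    - [0,0,0,0,0,0,70]
    - [0,0,0,0,0,0,80]
    - [0,0,-0.015,0,0,0,80]
    - [0,0,-0.03,0,0,0,85]
    - [0,0,-0.04,0,0,0,85]
    - [0.02,0,-0.04,0,0,0,90]
    - [0.03,0,-0.03,0,0,0,100]

```text
t: 8.4
eef_pos: [479.0, 260.0, 245.8]
tcp_rot: [-3.134, 0.002, 2.017]
ft_force: [0.8, 0.8, 0.5]
opening: 0.937
```

>>> play_rows:
  moves:
    - [0,0,0,0,0,0,100]
    - [0,0,0,0,0,0,100]

```text
t: 8.6
eef_pos: [479.0, 262.6, 249.5]
tcp_rot: [-3.141, 0.002, 2.02]
ft_force: [0.2, 0.2, -0.8]
opening: 0.995
```

```bash
python3 -c "
from h import *
c=read_camera('wrist');cv2.imwrite('pics/w5.png',c['img'][:,:,::-1]);np.save('w5.npy',c,allow_pickle=True)
c=read_camera('top');np.save('t5.npy',c,allow_pickle=True);cv2.imwrite('pics/t5.png',c['img'][:,:,::-1])
plan([490,-255,280],2.995,100)"
```

```text
now [479.1 262.1 248.8] yaw 2.0188 rot [-3.1395e+00  1.7000e-03  2.0188e+00] F [ 0.6 -0.9  0.3] M [ 0.03 -0.13  0.01] op 1.001 t 8.7 N 12
[-0.0392, -0.0179, -0.0025, -0.0002, 0.0, -0.0813, 100]
[-0.0377, -0.021, -0.0025, -0.0002, 0.0, -0.0813, 100]
[-0.0358, -0.024, -0.0025, -0.0002, 0.0, -0.0813, 100]
[-0.0338, -0.0268, -0.0025, -0.0002, 0.0, -0.0813, 100]
[-0.0315, -0.0295, -0.0025, -0.0002, 0.0, -0.0813, 100]
[-0.029, -0.0319, -0.0025, -0.0002, 0.0, -0.0813, 100]
[-0.0263, -0.0342, -0.0025, -0.0002, 0.0, -0.0813, 100]
[-0.0234, -0.0362, -0.0025, -0.0002, 0.0, -0.0813, 100]
```

View pics/w5.png

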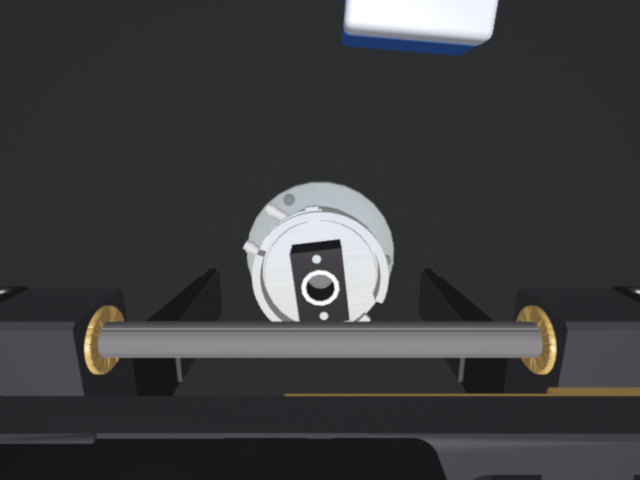

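View pics/t5.png

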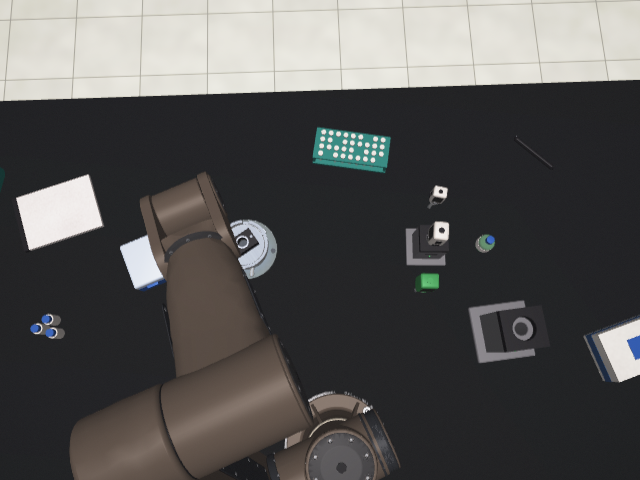

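```bash
python3 -c "
from h import *
for f,box in(('w5',(285,335,235,322)),('t5',(228,258,225,258))):
  c=np.load(f+'.npy',allow_pickle=True).item();g=cv2.cvtColor(c['img'],cv2.COLOR_RGB2GRAY)
  x0,x1,y0,y1=box
  n,l,st,ce=cv2.connectedComponentsWithStats(cv2.threshold(g[y0:y1,x0:x1],120,255,0)[1])
  for i in range(1,n):
    if st[i,4]>3:
      u=[x0+st[i,0]+st[i,2]/2-.5,y0+st[i,1]+st[i,3]/2-.5];print(f,st[i,2:],u,onz(c,*u,101).round(1))
"
```

```text
w5 [  50   87 1115] [np.float64(309.5), np.float64(278.0)] [490.3 218.6 101. ]
w5 [10  9 72] [np.float64(316.5), np.float64(259.0)] [488.3 236.4 101. ]
w5 [ 34  36 684] [np.float64(317.5), np.float64(287.5)] [500.1 213.8 101. ]
w5 [10  8 64] [np.float64(323.5), np.float64(315.5)] [516.1 192.5 101. ]
t5 [4 2 5] [np.float64(231.5), np.float64(225.5)] [543.1 241.8 101. ]
t5 [ 26  16 209] [np.float64(244.5), np.float64(232.5)] [524.  209.6 101. ]
t5 [13 13 64] [np.float64(242.0), np.float64(242.0)] [500.1 216.1 101. ]
t5 [3 3 7] [np.float64(251.0), np.float64(236.0)] [514.4 193.6 101. ]
t5 [ 18  13 123] [np.float64(248.5), np.float64(251.0)] [476.8 200.3 101. ]
```

```bash
python3 -c "
from h import *
def wc(g,u,v,r=7):
  s=g[v-r:v+r+1,u-r:u+r+1].astype(float);w=np.clip(s-90,0,None);y,x=np.mgrid[v-r:v+r+1,u-r:u+r+1];return (x*w).sum()/w.sum(),(y*w).sum()/w.sum()
for f,z,P in(('w2',115,[(292,238),(293,298)]),('w5',101,[(316,259),(323,315)])):
  c=np.load(f+'.npy',allow_pickle=True).item();g=cv2.cvtColor(c['img'],cv2.COLOR_RGB2GRAY)
  q=[wc(g,*p) for p in P];a,b=[onz(c,*x,z) for x in q];d=a-b;print(f,np.round(q,2),a,b,(a+b)/2,np.linalg.norm(d),np.arctan2(d[1],d[0])%np.pi-np.pi)
c=np.load('w5.npy',allow_pickle=True).item()
cv2.imwrite('pics/w5c.png',cv2.resize(c['img'][200:330,240:400,::-1],(738,600),interpolation=2))
"
```

```text
w2 [[291.74 238.32]
 [292.72 298.38]] [476.3413693  218.54206795 115.        ] [528.30610543 211.14386711 115.        ] [502.32373737 214.84296753 115.        ] 52.488733809896814 -0.14141927055188885
w5 [[316.15 258.75]
 [323.43 315.53]] [487.98580272 236.49255149 101.        ] [516.06149432 192.46144469 101.        ] [502.02364852 214.47699809 101.        ] 52.220521109202885 -1.0031640617148625
```

View pics/w5c.png

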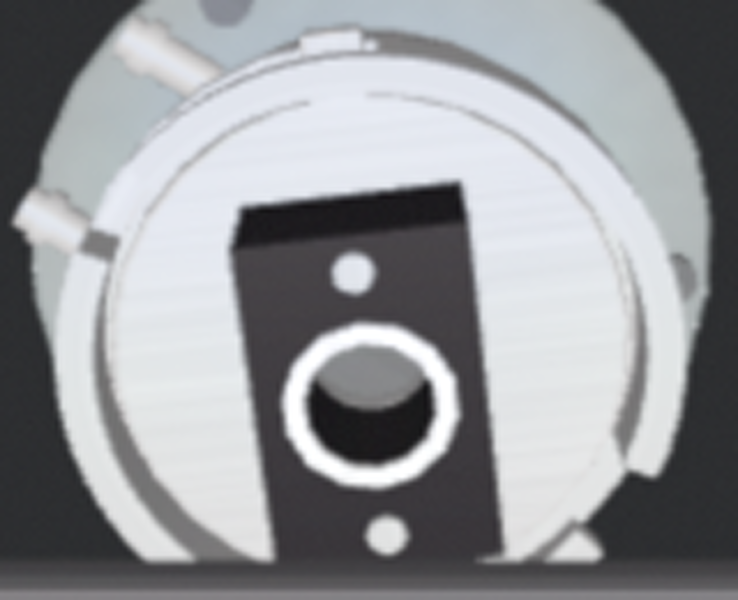

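```bash
python3 -c "
from h import *
plan([501.6,215.5,150],2.139,85,n=4)"
```

```text
now [479.1 262.1 248.8] yaw 2.0188 rot [-3.1395e+00  1.7000e-03  2.0188e+00] F [ 0.6 -0.9  0.3] M [ 0.03 -0.13  0.01] op 1.001 t 8.7 N 4
[-0.0129, 0.0001, 0.0247, -0.0005, 0.0004, -0.03, 85]
[-0.0129, -0.0003, 0.0247, -0.0005, 0.0004, -0.03, 85]
[-0.0129, -0.0007, 0.0247, -0.0005, 0.0004, -0.03, 85]
[-0.0129, -0.0011, 0.0247, -0.0005, 0.0004, -0.03, 85]
```

>>> play_rows:
  moves:
    - [-0.013,0,0.025,0,0,-0.03,85]
    - [-0.013,0,0.025,0,0,-0.03,85]
    - [-0.013,-0.0005,0.025,0,0,-0.03,85]
    - [-0.009,-0.0005,0.02,0,0,-0.027,85]
    - [0,0,0,0,0,0,85]
    - [0,0,0,0,0,0,85]

```text
t: 9.3
eef_pos: [500.7, 213.7, 144.7]
tcp_rot: [-3.13, -0.001, 2.136]
ft_force: [0.3, -0.4, 0.3]
opening: 0.853
```

```bash
python3 -c "
from h import *
plan([501.6,215.5,91.5],2.139,85,n=4)"
```

```text
now [500.7 213.7 144.7] yaw 2.1356 rot [-3.1301e+00 -1.3000e-03  2.1356e+00] F [ 0.3 -0.4  0.3] M [-0.01 -0.13  0.04] op 0.853 t 9.3 N 4
[0.0002, 0.0006, 0.0133, -0.0029, -0.0003, -0.0008, 85]
[0.0003, 0.0006, 0.0133, -0.0029, -0.0003, -0.0008, 85]
[0.0003, 0.0005, 0.0133, -0.0029, -0.0003, -0.0008, 85]
[0.0003, 0.0005, 0.0133, -0.0029, -0.0003, -0.0008, 85]
```

>>> play_rows:
  moves:
    - [0.001,0.0015,0.013,-0.011,0,-0.003,85]
    - [0,0.0005,0.014,0,0,0,80]
    - [0,0,0.014,0,0,0,75]
    - [0,0,0.007,0,0,0,65]
    - [0,0,0,0,0,0,60]

```text
t: 9.8
eef_pos: [502.9, 216.8, 98.5]
tcp_rot: [3.138, -0.0, 2.135]
ft_force: [0.2, 0.1, 1.3]
opening: 0.641
```

```bash
python3 -c "
from h import *
plan([501.6,215.5,91.5],2.139,85,n=1)"
```

```text
now [502.9 216.8  98.5] yaw 2.1351 rot [ 3.1377e+00 -5.0000e-04  2.1351e+00] F [0.2 0.1 1.3] M [ 0.03 -0.09  0.04] op 0.641 t 9.8 N 1
[-0.0005, -0.0018, 0.007, 0.0039, -0.0005, -0.0039, 85]
```

>>> play_rows:
  moves:
    - [-0.0005,-0.0018,0.006,0.004,0,-0.004,60]
    - [0,0,0,0,0,0,50]
    - [0,0,0,0,0,0,20]
    - [0,0,0,0,0,0,20]
    - [0,0,0,0,0,0,20]

```text
t: 10.3
eef_pos: [501.7, 215.6, 94.0]
tcp_rot: [3.141, 0.0, 2.139]
ft_force: [1.2, -0.3, -5.7]
opening: 0.46
```

>>> play_rows:
  moves:
    - [0,0,0,0,0,0.02,20]
    - [0,0,0,0,0,0.02,20]

```text
t: 10.5
eef_pos: [501.5, 215.7, 94.0]
tcp_rot: [3.141, 0.001, 2.1]
ft_force: [-1.9, 0.9, -1.5]
opening: 0.463
```

```bash
python3 -c "
from h import *
plan([501.6,215.5,91.5],2.139,85,n=1)"
```

```text
now [501.5 215.7  94. ] yaw 2.1 rot [3.141e+00 5.000e-04 2.100e+00] F [-1.9  0.9 -1.5] M [0.26 0.06 1.33] op 0.463 t 10.5 N 1
[-0.0002, -0.0, 0.0025, 0.0005, 0.0005, -0.039, 85]
```

>>> play_rows:
  moves:
    - [0,0,0.0003,0,0,0.03,20]
    - [0,0,0.0003,0,0,0.03,20]

```text
t: 10.7
eef_pos: [501.5, 215.8, 94.1]
tcp_rot: [3.141, 0.002, 2.041]
ft_force: [-4.0, 2.0, 3.7]
opening: 0.472
```

```bash
python3 -c "
from h import *
plan([501.6,215.5,91.5],2.139,85,n=1)"
```

```text
now [501.5 215.8  94.1] yaw 2.0408 rot [3.1410e+00 1.9000e-03 2.0408e+00] F [-4.   2.   3.7] M [0.41 0.77 1.42] op 0.472 t 10.7 N 1
[-0.0003, -0.0, 0.0026, 0.0005, 0.0019, -0.0982, 85]
```

End stop confirmed (1.3 N m at once, lid unmoved). Release, rise and go to the homogeniser.

>>> play_rows:
  moves:
    - [0,0,0,0,0,0,60]
    - [0,0,0,0,0,0,80]
    - [0,0,-0.01,0,0,0,90]
    - [0,0,-0.035,0,0,0,100]
    - [0,0,-0.045,0,0,0,100]
    - [0,0,-0.045,0,0,0,100]
    - [0,0,-0.045,0,0,0,100]
    - [0,0,-0.02,0,0,0,100]

```text
t: 11.5
eef_pos: [500.7, 215.8, 303.3]
tcp_rot: [-3.141, -0.0, 2.036]
ft_force: [0.0, -0.5, -0.5]
opening: 0.994
```

```bash
python3 -c "
from h import *
plan([450,-250,310],3.0,100)"
```

```text
now [500.7 215.8 303.3] yaw 2.0356 rot [-3.1408e+00 -4.0000e-04  2.0356e+00] F [ 0.  -0.5 -0.5] M [-0.   -0.13 -0.  ] op 0.994 t 11.5 N 11
[-0.0358, -0.0231, -0.0006, -0.0001, -0.0001, -0.0877, 100]
[-0.0336, -0.0261, -0.0006, -0.0001, -0.0001, -0.0877, 100]
[-0.0312, -0.029, -0.0006, -0.0001, -0.0001, -0.0877, 100]
[-0.0285, -0.0316, -0.0006, -0.0001, -0.0001, -0.0877, 100]
[-0.0257, -0.034, -0.0006, -0.0001, -0.0001, -0.0877, 100]
[-0.0226, -0.0361, -0.0006, -0.0001, -0.0001, -0.0877, 100]
[-0.0193, -0.0379, -0.0006, -0.0001, -0.0001, -0.0877, 100]
[-0.0159, -0.0395, -0.0006, -0.0001, -0.0001, -0.0877, 100]
```

>>> play_rows:
  moves:
    - [-0.036,-0.023,-0.001,0,0,-0.088,100]
    - [-0.034,-0.026,-0.001,0,0,-0.088,100]
    - [-0.031,-0.029,-0.001,0,0,-0.088,100]
    - [-0.0285,-0.032,-0.001,0,0,-0.088,100]
    - [-0.026,-0.034,-0.001,0,0,-0.088,100]
    - [-0.023,-0.036,-0.001,0,0,-0.088,100]
    - [-0.019,-0.038,-0.001,0,0,-0.088,100]
    - [-0.016,-0.0395,-0.001,0,0,-0.088,100]

```text
t: 12.3
eef_pos: [466.8, -131.3, 322.2]
tcp_rot: [3.133, 0.015, 2.772]
ft_force: [0.3, 0.4, -0.2]
opening: 1.001
```

```bash
python3 -c "
from h import *
plan([450,-250,310],3.0,100)"
```

```text
now [ 466.8 -131.3  322.2] yaw 2.7716 rot [3.1325 0.0146 2.7716] F [ 0.3  0.4 -0.2] M [ 0.1  -0.21 -0.01] op 1.001 t 12.3 N 3
[-0.009, -0.039, 0.0039, 0.0024, 0.0052, -0.0761, 100]
[-0.0061, -0.0395, 0.0039, 0.0024, 0.0052, -0.0761, 100]
[-0.0031, -0.0399, 0.004, 0.0024, 0.0052, -0.0761, 100]
```

>>> play_rows:
  moves:
    - [-0.009,-0.035,0.004,0.0025,0.005,-0.076,100]
    - [-0.006,-0.035,0.004,0.0025,0.005,-0.076,100]
    - [-0.003,-0.03,0.004,0.0025,0.005,-0.076,100]
    - [0,0,0,0,0,0,100]
    - [0,0,0,0,0,0,100]

```text
t: 12.8
eef_pos: [452.5, -241.2, 313.6]
tcp_rot: [-3.14, 0.005, 3.004]
ft_force: [0.3, -1.0, -0.6]
opening: 1.002
```

```bash
python3 -c "
from h import *
c=read_camera('wrist');cv2.imwrite('pics/w6.png',c['img'][:,:,::-1]);np.save('w6.npy',c,allow_pickle=True)
plan([490,-255,280],3.0,100)"
```

```text
now [ 452.6 -240.9  313.7] yaw 3.0046 rot [-3.1397  0.0055  3.0046] F [-0.3  0.  -0.8] M [ 0.12 -0.08  0.  ] op 1.001 t 12.85 N 2
[-0.0194, -0.0044, 0.017, -0.001, 0.0027, 0.0023, 100]
[-0.0194, -0.0044, 0.0169, -0.001, 0.0027, 0.0023, 100]
```

View pics/w6.png

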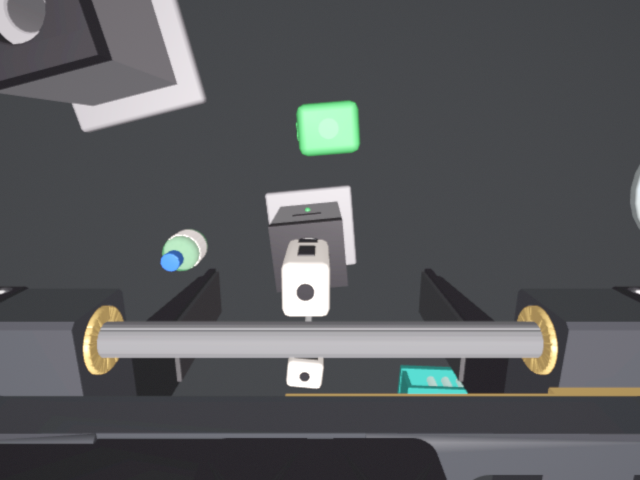

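```bash
python3 -c "
from h import *
c=np.load('w6.npy',allow_pickle=True).item();im=c['img']
cv2.imwrite('pics/w6c.png',cv2.resize(im[200:324,260:370,::-1],(532,600),interpolation=2))
"
```

```text
(no output)
```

View pics/w6c.png

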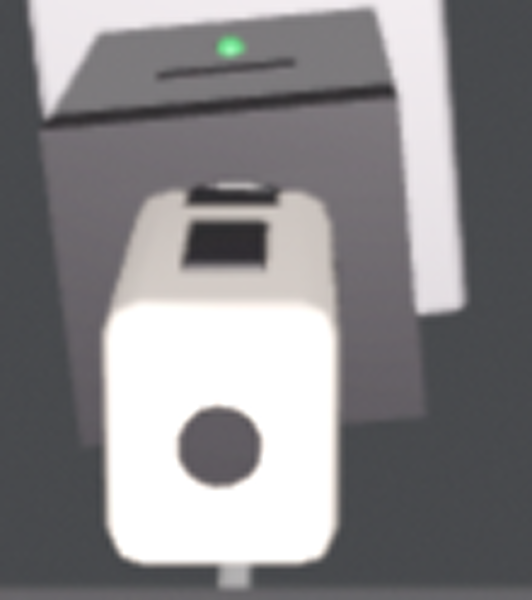

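```bash
python3 -c "
from h import *
c=np.load('w6.npy',allow_pickle=True).item()
f=lambda x,y:(260+x/4.836-.4,200+y/4.836-.4)
q=lambda x,y:onz(c,*f(x,y),206)
print('hole',q(220,446))
for a,b in(((105,330),(106,530)),((337,330),(339,530))):
  d=q(*a)-q(*b);print(d,np.arctan2(d[1],d[0]))
print('c',(q(104.5,430)+q(338.5,430))/2, np.linalg.norm(q(104.5,430)-q(338,430)), (q(220,303)+q(220,563))/2, np.linalg.norm(q(220,303)-q(220,563)))
"
```

```text
hole [ 490.80938821 -258.19070093  206.        ]
[-32.42808232   5.21911893   0.        ] 2.9820166801244734
[-32.5863999    4.02045072   0.        ] 3.0188348452860634
c [ 488.23708793 -257.57602205  206.        ] 35.765671083719695 [ 489.10035957 -257.93519116  206.        ] 42.73073022047534
```

```bash
python3 -c "
from h import *
plan([490,-256.7,240],3.0,100,n=3)"
```

```text
now [ 452.6 -240.9  313.7] yaw 3.0046 rot [-3.1397  0.0055  3.0046] F [-0.3  0.  -0.8] M [ 0.12 -0.08  0.  ] op 1.001 t 12.85 N 3
[-0.0129, -0.0035, 0.0246, -0.0006, 0.0018, 0.0015, 100]
[-0.013, -0.0035, 0.0246, -0.0006, 0.0018, 0.0015, 100]
[-0.013, -0.0034, 0.0246, -0.0006, 0.0018, 0.0015, 100]
```

>>> play_rows:
  moves:
    - [-0.013,-0.0035,0.024,-0.001,0.002,0.0015,90]
    - [-0.013,-0.0035,0.024,0,0.002,0.0015,80]
    - [-0.01,-0.003,0.015,0,0.001,0.0015,80]
    - [0,0,0,0,0,0,80]
    - [0,0,0,0,0,0,80]

```text
t: 13.35
eef_pos: [489.6, -252.3, 252.5]
tcp_rot: [-3.14, 0.005, 3.001]
ft_force: [0.0, -0.5, 0.2]
opening: 0.799
```

```bash
python3 -c "
from h import *
c=read_camera('wrist');cv2.imwrite('pics/w7.png',c['img'][:,:,::-1]);np.save('w7.npy',c,allow_pickle=True)
plan([490,-256.7,205],3.0,80,n=3)"
```

```text
now [ 489.5 -252.3  252.6] yaw 3.0008 rot [-3.1394  0.0051  3.0008] F [-0.8 -0.2 -0.8] M [ 0.08 -0.14  0.02] op 0.803 t 13.4 N 3
[-0.0003, -0.0014, 0.0159, -0.0007, 0.0017, 0.0003, 80]
[-0.0003, -0.0014, 0.0159, -0.0007, 0.0017, 0.0003, 80]
[-0.0003, -0.0014, 0.0159, -0.0007, 0.0017, 0.0003, 80]
```

View pics/w7.png

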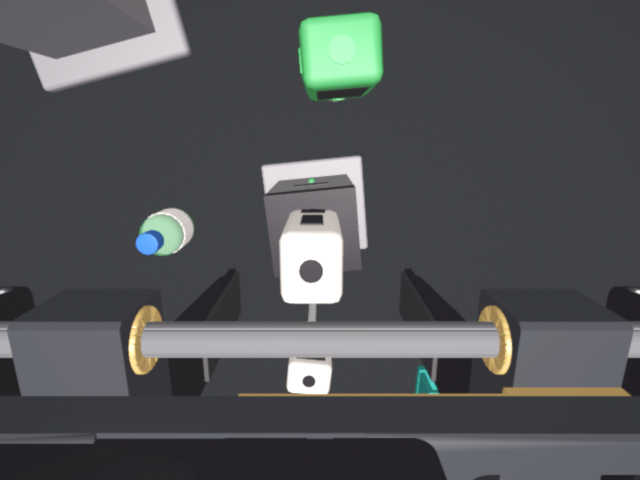

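```bash
python3 -c "
from h import *
c=np.load('w7.npy',allow_pickle=True).item()
print(onz(c,311.3,271,206), onz(c,(282+342)/2,271,206), proj(c,[489.5,-252.3,206]))
"
```

```text
[ 490.83498624 -257.85976054  206.        ] [ 490.89015526 -257.47003018  206.        ] [320.75701792 267.45971648]
```

>>> play_rows:
  moves:
    - [-0.0015,-0.005,0.0,-0.002,0.005,0,80]
    - [0,0,0.01,0,0,0,80]
    - [0,0,0,0,0,0,80]

```text
t: 13.7
eef_pos: [490.2, -257.7, 244.2]
tcp_rot: [-3.14, 0.003, 3.001]
ft_force: [-0.8, 0.1, 0.6]
opening: 0.798
```

```bash
python3 -c "
from h import *
plan([490.5,-257.3,175],3.0,80,n=4)"
```

```text
now [ 490.2 -257.7  244.2] yaw 3.001 rot [-3.1401e+00  2.7000e-03  3.0010e+00] F [-0.8  0.1  0.6] M [ 0.09 -0.11 -0.01] op 0.798 t 13.7 N 4
[-0.0, 0.0001, 0.0173, -0.0004, 0.0007, 0.0002, 80]
[-0.0, 0.0001, 0.0173, -0.0004, 0.0007, 0.0002, 80]
[-0.0, 0.0001, 0.0173, -0.0004, 0.0007, 0.0002, 80]
[-0.0, 0.0001, 0.0173, -0.0004, 0.0007, 0.0002, 80]
```

>>> play_rows:
  moves:
    - [0,0,0.018,-0.0015,0.002,0,80]
    - [0,0,0.018,0,0,0,80]
    - [0,0,0.018,0,0,0,80]
    - [0,0,0.012,0,0,0,75]
    - [0,0,0,0,0,0,65]
    - [0,0,0,0,0,0,60]

```text
t: 14.3
eef_pos: [490.3, -258.5, 177.6]
tcp_rot: [-3.14, 0.003, 3.0]
ft_force: [0.2, 0.5, 0.8]
opening: 0.64
```

```bash
python3 -c "
from h import *
c=read_camera('wrist');cv2.imwrite('pics/w8.png',c['img'][:,:,::-1])
plan([490.5,-257.3,171],3.0,60,n=1)"
```

```text
now [ 490.3 -258.5  177.7] yaw 2.9997 rot [-3.1403  0.0035  2.9997] F [ 0.6  0.3 -0.2] M [ 0.06 -0.12 -0.04] op 0.62 t 14.35 N 1
[-0.0, 0.0012, 0.0067, -0.0013, 0.0035, -0.0003, 60]
```

View pics/w8.png

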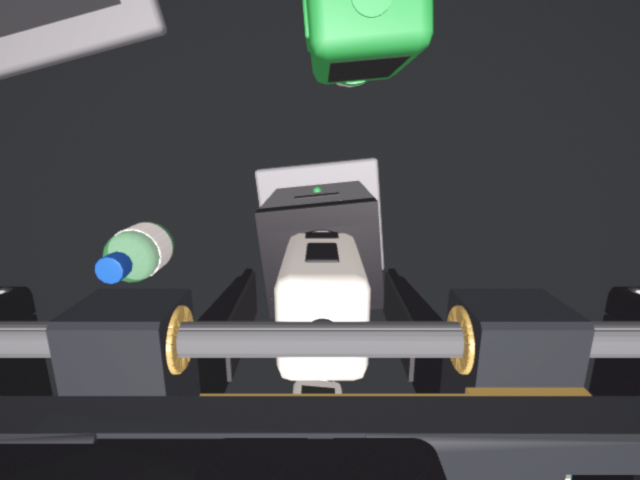

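>>> play_rows:
  moves:
    - [0,0.0012,0.0065,-0.001,0.0035,0,60]
    - [0,0,0,0,0,0,55]
    - [0,0,0,0,0,0,50]

```text
t: 14.65
eef_pos: [491.0, -257.5, 172.3]
tcp_rot: [-3.14, 0.002, 3.0]
ft_force: [0.1, -0.1, 0.2]
opening: 0.523
```

```bash
python3 -c "
from h import *
plan([490.5,-257.3,171],3.0,60,n=1)"
```

```text
now [ 491.  -257.5  172.3] yaw 2.9997 rot [-3.1401e+00  2.1000e-03  2.9997e+00] F [ 0.1 -0.1  0.2] M [ 0.06 -0.17  0.01] op 0.523 t 14.65 N 1
[0.0006, 0.0002, 0.0013, -0.0014, 0.0021, -0.0003, 60]
```

>>> play_rows:
  moves:
    - [0.0005,0,0.001,-0.0015,0.002,0,45]
    - [0,0,0,0,0,0,40]
    - [0,0,0,0,0,0,30]
    - [0,0,0,0,0,0,20]
    - [0,0,0,0,0,0,20]
    - [0,0,0,0,0,0,20]

```text
t: 15.25
eef_pos: [490.6, -257.6, 171.7]
tcp_rot: [-3.141, 0.001, 3.0]
ft_force: [0.2, -0.2, 0.4]
opening: 0.381
```

```bash
python3 -c "
from h import *
plan([490.5,-257.3,171],3.0,60,n=1)"
```

```text
now [ 490.6 -257.6  171.7] yaw 2.9998 rot [-3.1415e+00  6.0000e-04  2.9998e+00] F [ 0.2 -0.2  0.4] M [ 0.12 -0.17  0.03] op 0.381 t 15.25 N 1
[0.0002, 0.0002, 0.0007, -0.0001, 0.0006, -0.0002, 60]
```

>>> play_rows:
  moves:
    - [0,0,-0.004,0,0,0,20]
    - [0,0,-0.008,0,0,0,20]
    - [0,0,-0.01,0,0,0,20]
    - [0,0,-0.01,0,0,0,20]
    - [0,0,0,0,0,0,20]

```text
t: 15.75
eef_pos: [490.4, -257.4, 206.4]
tcp_rot: [3.141, -0.0, 3.0]
ft_force: [1.5, 0.3, -2.5]
opening: 0.378
```

```bash
python3 -c "
from h import *
plan([490.6,-257.6,205],3.0,60,n=1)"
```

```text
now [ 490.4 -257.4  206.4] yaw 2.9998 rot [ 3.1413e+00 -4.0000e-04  2.9998e+00] F [ 1.5  0.3 -2.5] M [ 0.09 -0.17  0.03] op 0.378 t 15.75 N 1
[-0.0003, -0.0002, 0.0014, 0.0003, -0.0004, -0.0002, 60]
```

>>> play_rows:
  moves:
    - [0,0,-0.02,0,0,0,20]
    - [0,0,-0.022,0,0,0,20]
    - [0,0,-0.022,0,0,0,20]
    - [0,0,-0.022,0,0,0,20]
    - [0,0,-0.015,0,0,0,20]
    - [0,0,-0.005,0,0,0,20]
    - [0,0,0,0,0,0,20]

```text
t: 16.45
eef_pos: [489.5, -256.8, 316.8]
tcp_rot: [3.141, -0.001, 3.0]
ft_force: [0.6, 0.2, -3.1]
opening: 0.38
```

```bash
python3 -c "
from h import *
c=read_camera('side');cv2.imwrite('pics/s9.png',c['img'][:,:,::-1])
plan([501.6,215.6,320],3.0,20,vmax=35)"
```

```text
now [ 489.4 -256.7  316.3] yaw 2.9998 rot [ 3.1407e+00 -1.5000e-03  2.9998e+00] F [ 0.3 -0.2 -3.2] M [ 0.12 -0.11 -0.04] op 0.377 t 16.5 N 14
[0.0039, 0.0335, -0.0002, 0.0001, -0.0001, -0.0, 20]
[0.0039, 0.0335, -0.0002, 0.0001, -0.0001, -0.0, 20]
[0.0039, 0.0335, -0.0002, 0.0001, -0.0001, -0.0, 20]
[0.0039, 0.0335, -0.0002, 0.0001, -0.0001, -0.0, 20]
[0.0039, 0.0335, -0.0002, 0.0001, -0.0001, -0.0, 20]
[0.0039, 0.0335, -0.0002, 0.0001, -0.0001, -0.0, 20]
[0.0039, 0.0335, -0.0002, 0.0001, -0.0001, -0.0, 20]
[0.0039, 0.0335, -0.0002, 0.0001, -0.0001, -0.0, 20]
```

View pics/s9.png

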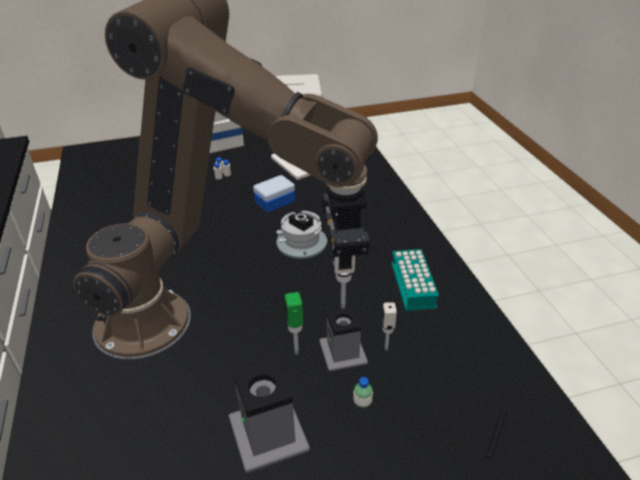

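>>> play_rows:
  moves:
    - [0.002,0.02,0,0,0,0,20]
    - [0.004,0.034,0,0,0,0,20]
    - [0.004,0.034,0,0,0,0,20]
    - [0.004,0.034,0,0,0,0,20]
    - [0.004,0.034,0,0,0,0,20]
    - [0.004,0.034,0,0,0,0,20]
    - [0.004,0.034,0,0,0,0,20]
    - [0.004,0.034,0,0,0,0,20]

```text
t: 17.3
eef_pos: [494.2, 8.9, 307.9]
tcp_rot: [3.139, -0.014, 2.993]
ft_force: [0.4, -0.2, -3.5]
opening: 0.372
```

```bash
python3 -c "
from h import *
plan([501.6,215.6,320],3.0,20,vmax=35)"
```

```text
now [494.2   8.9 307.9] yaw 2.9928 rot [ 3.1387 -0.014   2.9928] F [ 0.4 -0.2 -3.5] M [ 0.05 -0.21  0.02] op 0.372 t 17.3 N 6
[0.0039, 0.0343, -0.0019, 0.0005, -0.0023, -0.0012, 20]
[0.0039, 0.0343, -0.0019, 0.0005, -0.0023, -0.0012, 20]
[0.0038, 0.0343, -0.0019, 0.0005, -0.0023, -0.0012, 20]
[0.0038, 0.0343, -0.0019, 0.0005, -0.0023, -0.0012, 20]
[0.0037, 0.0343, -0.002, 0.0005, -0.0023, -0.0012, 20]
[0.0037, 0.0343, -0.002, 0.0005, -0.0023, -0.0012, 20]
```

>>> play_rows:
  moves:
    - [0.004,0.034,-0.002,0.0005,-0.0025,-0.001,20]
    - [0.004,0.034,-0.002,0.0005,-0.0025,-0.001,20]
    - [0.004,0.034,-0.002,0.0005,-0.0025,-0.001,20]
    - [0.004,0.034,-0.002,0.0005,-0.0025,-0.001,20]
    - [0.003,0.025,-0.002,0.0005,-0.0025,-0.001,20]
    - [0.002,0.012,-0.002,0,-0.002,-0.001,20]
    - [0,0,0,0,0,0,20]
    - [0,0,0,0,0,0,20]

```text
t: 18.1
eef_pos: [495.4, 193.1, 312.6]
tcp_rot: [-3.139, -0.011, 3.004]
ft_force: [0.3, 0.2, -3.8]
opening: 0.377
```

```bash
python3 -c "
from h import *
plan([501.6,215.6,300],3.0,20,vmax=35)"
```

```text
now [495.4 193.1 312.6] yaw 3.0036 rot [-3.1387 -0.0109  3.0036] F [ 0.3  0.2 -3.8] M [-0.01 -0.18  0.05] op 0.377 t 18.1 N 1
[-0.0032, 0.0232, 0.0125, -0.0029, -0.0109, 0.0036, 20]
```

>>> play_rows:
  moves:
    - [-0.0015,0.0116,0.002,-0.0015,-0.006,0.002,20]
    - [-0.0015,0.0116,0.002,-0.0015,-0.005,0.002,20]
    - [0,0,0,0,0,0,20]
    - [0,0,0,0,0,0,20]

```text
t: 18.5
eef_pos: [502.6, 214.9, 307.5]
tcp_rot: [-3.141, 0.0, 2.996]
ft_force: [-0.1, 0.1, -2.9]
opening: 0.381
```

```bash
python3 -c "
from h import *
plan([501.6,215.6,300],3.0,20,vmax=35)"
```

```text
now [502.6 214.9 307.5] yaw 2.9957 rot [-3.1412e+00  3.0000e-04  2.9957e+00] F [-0.1  0.1 -2.9] M [ 0.14 -0.17  0.  ] op 0.381 t 18.5 N 1
[0.0011, 0.0005, 0.0075, -0.0004, 0.0003, -0.0043, 20]
```

>>> play_rows:
  moves:
    - [0.0011,0.0005,0.014,0,0,-0.004,20]
    - [0,0,0.01,0,0,0,20]
    - [0,0,0,0,0,0,20]
    - [0,0,0,0,0,0,20]

```text
t: 18.9
eef_pos: [501.9, 214.9, 283.1]
tcp_rot: [-3.141, 0.001, 2.999]
ft_force: [0.1, 0.1, -2.5]
opening: 0.378
```

```bash
python3 -c "
from h import *
for n in('side','top','wrist'):
  c=read_camera(n);np.save(n+'10.npy',c,allow_pickle=True)
  X=[501.6,215.6,101];u=proj(c,X);print(n,u)
  im=c['img'][:,:,::-1];x,y=int(u[0]),int(u[1])
  k={'side':(60,4.6),'top':(50,4.6),'wrist':(150,1.8)}[n]
  r=k[0];x0,y0=max(0,x-r),max(0,y-int(1.2*r));cr=im[y0:y+r,x0:x+r];print(x0,y0,cr.shape)
  cv2.imwrite(f'pics/{n}10.png',cv2.resize(cr,None,fx=k[1],fy=k[1],interpolation=2))
plan([501.6,215.6,300],3.0,20,vmax=35)"
```

```text
side [300.47661645 216.74334619]
240 144 (132, 120, 3)
top [242.19090285 241.38527817]
192 181 (110, 100, 3)
wrist [321.01500111 218.33343688]
171 38 (330, 300, 3)
now [502.  215.  283.4] yaw 2.9992 rot [-3.1414e+00  1.5000e-03  2.9992e+00] F [ 0.4  0.4 -2.8] M [ 0.08 -0.21 -0.02] op 0.38 t 19.05 N 1
[0.0005, 0.0005, -0.0166, -0.0002, 0.0015, -0.0008, 20]
```

View pics/side10.png

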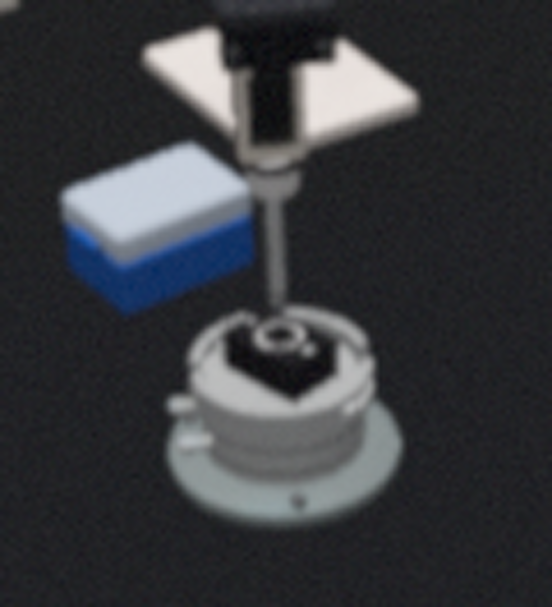

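View pics/top10.png

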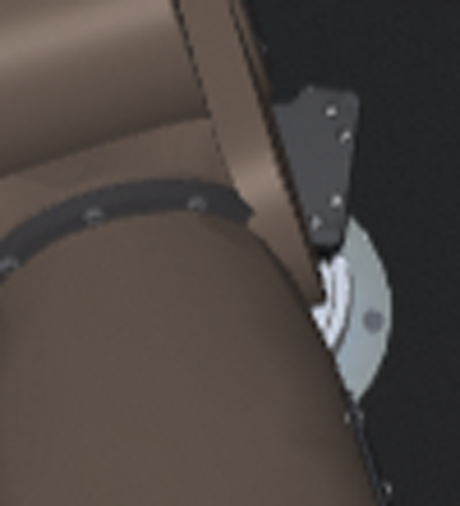

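View pics/wrist10.png

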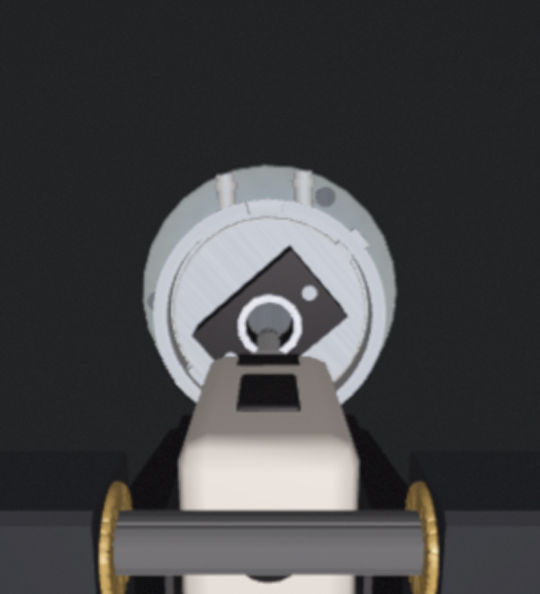

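```bash
python3 -c "
from h import *
S=np.load('side10.npy',allow_pickle=True).item();W=np.load('wrist10.npy',allow_pickle=True).item()
for n,c in(('S',S),('W',W)):
  print(n,[proj(c,[502,215,z]).round(1) for z in(127.5,180,101)],[ (proj(c,[503,215,127])-proj(c,[502,215,127])).round(2),(proj(c,[502,216,127])-proj(c,[502,215,127])).round(2)])
cv2.imwrite('pics/s10b.png',cv2.resize(S['img'][175:235,270:330,::-1],(600,600),interpolation=2))
cv2.imwrite('pics/w10b.png',cv2.resize(W['img'][190:250,290:350,::-1],(600,600),interpolation=2))
"
```

```text
S [array([300.3, 209.7]), array([299.7, 195.1]), array([300.7, 216.8])] [array([ 0.32, -0.05]), array([-0.08, -0.18])]
W [array([320.5, 225.3]), array([320.6, 241.6]), array([320.4, 218.9])] [array([0.17, 1.15]), array([ 1.18, -0.17])]
```

View pics/s10b.png

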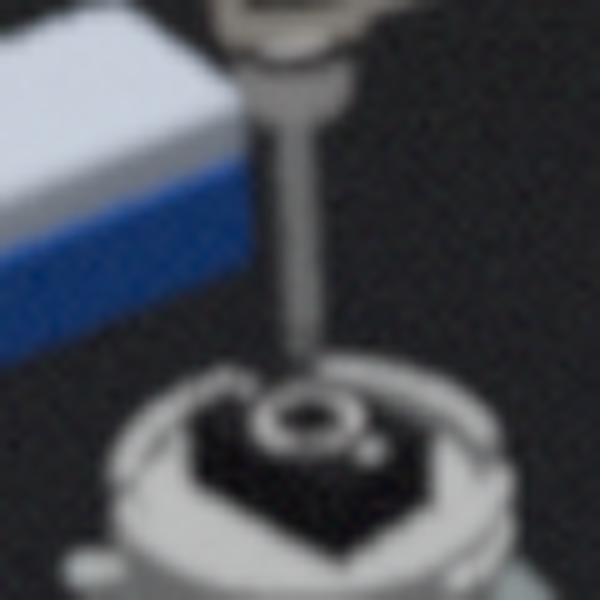

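View pics/w10b.png

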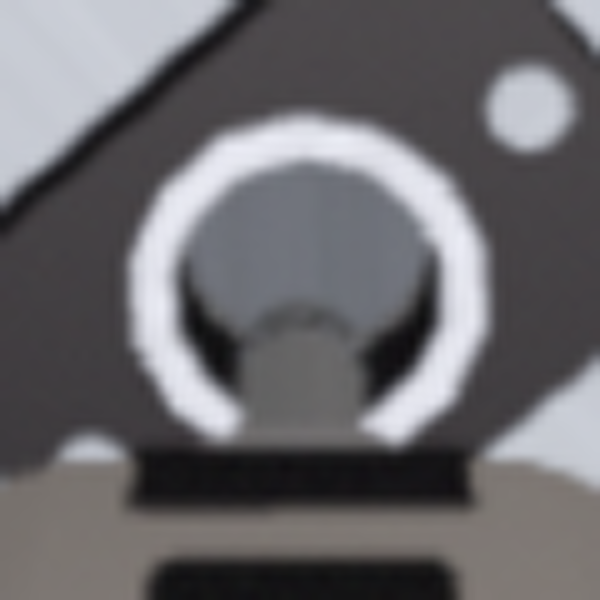

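>>> play_rows:
  moves:
    - [-0.0003,0.0005,0.008,0,0.001,0,20]
    - [0,0,0.01,0,0,0,20]
    - [0,0,0.01,0,0,0,20]
    - [0,0,0,0,0,0,20]
    - [0,0,0,0,0,0,20]

```text
t: 19.55
eef_pos: [502.4, 215.5, 253.0]
tcp_rot: [-3.142, 0.001, 2.999]
ft_force: [-0.3, 0.2, -2.5]
opening: 0.378
```

```bash
python3 -c "
from h import *
plan([502.3,215.5,194.7],3.0,20,vmax=10)"
```

```text
now [502.4 215.5 253. ] yaw 2.9992 rot [-3.1416e+00  5.0000e-04  2.9992e+00] F [-0.3  0.2 -2.5] M [ 0.04 -0.16 -0.  ] op 0.378 t 19.55 N 6
[0.0, 0.0, 0.0097, -0.0, 0.0001, -0.0001, 20]
[0.0, 0.0, 0.0097, -0.0, 0.0001, -0.0001, 20]
[0.0, 0.0, 0.0097, -0.0, 0.0001, -0.0001, 20]
[0.0, 0.0, 0.0097, -0.0, 0.0001, -0.0001, 20]
[0.0, 0.0, 0.0097, -0.0, 0.0001, -0.0001, 20]
[0.0, 0.0, 0.0097, -0.0, 0.0001, -0.0001, 20]
```

>>> play_rows:
  moves:
    - [0,0,0.008,0,0,0,20]
    - [0,0,0.01,0,0,0,20]
    - [0,0,0.01,0,0,0,20]
    - [0,0,0,0,0,0,20]
    - [0,0,0,0,0,0,20]

```text
t: 20.05
eef_pos: [502.4, 215.4, 222.3]
tcp_rot: [-3.141, 0.0, 2.999]
ft_force: [1.1, -0.5, -3.1]
opening: 0.376
```

```bash
python3 -c "
from h import *
c=read_camera('wrist');cv2.imwrite('pics/w11.png',cv2.resize(c['img'][170:260,270:370,::-1],(660,594),interpolation=2))
print(proj(c,[502,215.2,101]))
plan([502.3,215.5,194.7],3.0,20,vmax=10)"
```

```text
[320.03439083 234.97612446]
now [502.4 215.4 222.3] yaw 2.9991 rot [-3.1414e+00  2.0000e-04  2.9991e+00] F [ 0.1  0.6 -2.6] M [ 0.08 -0.12 -0.01] op 0.374 t 20.1 N 3
[0.0, 0.0, 0.0092, -0.0001, 0.0001, -0.0003, 20]
[0.0, 0.0, 0.0092, -0.0001, 0.0001, -0.0003, 20]
[0.0, 0.0, 0.0092, -0.0001, 0.0001, -0.0003, 20]
```

View pics/w11.png

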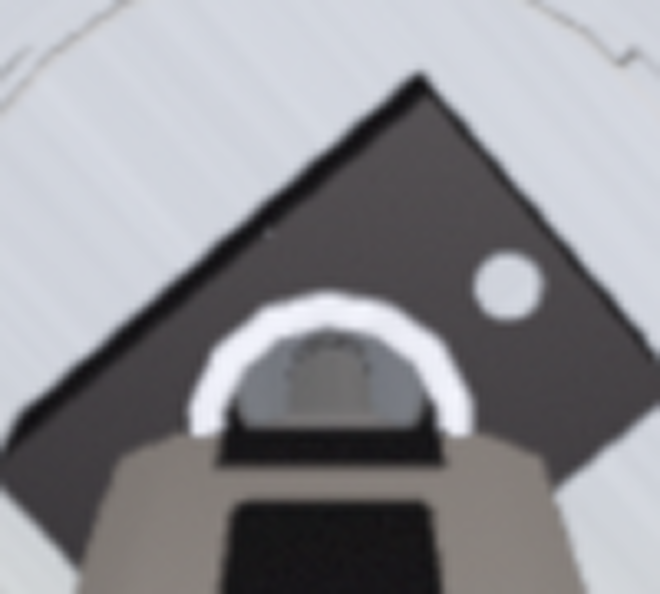

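>>> play_rows:
  moves:
    - [0,0,0.008,0,0,0,20]
    - [0,0,0.009,0,0,0,20]
    - [0,0,0.007,0,0,0,20]
    - [0,0,0,0,0,0,20]
    - [0,0,0,0,0,0,20]

```text
t: 20.6
eef_pos: [502.5, 215.5, 196.4]
tcp_rot: [3.142, 0.001, 2.999]
ft_force: [-0.1, 0.0, -2.2]
opening: 0.374
```

```bash
python3 -c "
from h import *
plan([502.3,215.5,194.7],3.0,20,n=1)"
```

```text
now [502.5 215.5 196.4] yaw 2.9991 rot [3.1415e+00 8.0000e-04 2.9991e+00] F [-0.1  0.  -2.2] M [ 0.12 -0.14  0.04] op 0.374 t 20.6 N 1
[0.0002, 0.0, 0.0017, 0.0001, 0.0008, -0.0009, 20]
```

>>> play_rows:
  moves:
    - [0,0,0.0017,0,0,0,20]
    - [0,0,0,0,0,0,20]
    - [0,0,0,0,0,0,20]
    - [0,0,0,0,0,0,20]

```text
t: 21.0
eef_pos: [502.8, 215.5, 195.1]
tcp_rot: [3.141, 0.002, 2.999]
ft_force: [0.0, 0.1, -3.1]
opening: 0.374
```

```bash
python3 -c "
from h import *
c=read_camera('side');p=proj(c,[502.3,215.5,101]);print(p, proj(c,[502.3,215.5,129]),proj(c,[502.3,215.5,155]),proj(c,[502.3,215.5,225]))
cv2.imwrite('pics/s12.png',cv2.resize(c['img'][165:240,260:340,::-1],(640,600),interpolation=2))
c=read_camera('wrist');cv2.imwrite('pics/w12.png',c['img'][:,:,::-1])
plan([502.3,215.5,194.7],3.0,20,n=1);print(state()['qvel'].round(4))"
```

```text
[300.70530121 216.72334335] [300.36989483 209.17117761] [300.05216595 202.01704656] [299.16525426 182.04693126]
now [502.8 215.6 195.1] yaw 2.9991 rot [3.1411e+00 1.7000e-03 2.9991e+00] F [ 0.5 -0.9 -3.2] M [ 0.12 -0.09  0.04] op 0.378 t 21.1 N 1
[0.0005, -0.0001, 0.0004, 0.0005, 0.0017, -0.0009, 20]
[ 0.001  -0.0002  0.002  -0.0006 -0.0021  0.0017]
```

View pics/s12.png

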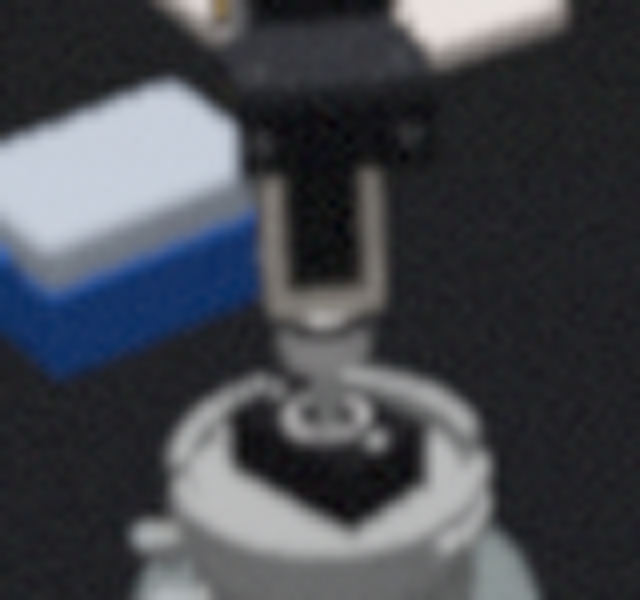

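View pics/w12.png

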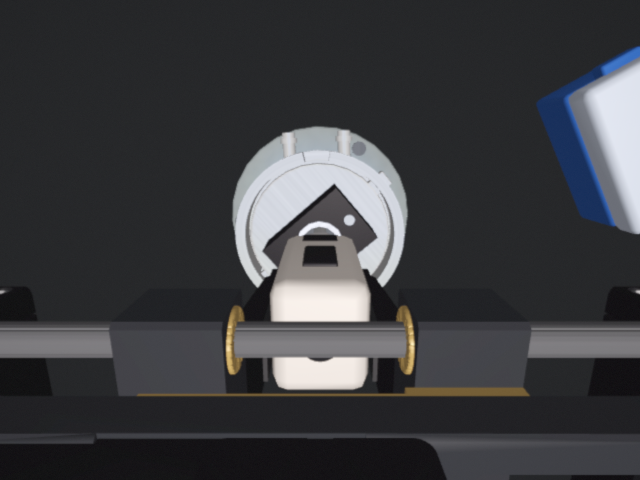

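>>> play_rows:
  moves:
    - [0.0006,0,0.0003,0.0005,0.0017,0,20]
    - [0,0,0,0,0,0,20]
    - [0,0,0,0,0,0,20]
    - [0,0,0,0,0,0,20]

```text
t: 21.5
eef_pos: [502.2, 215.7, 194.9]
tcp_rot: [3.142, 0.0, 2.999]
ft_force: [-0.1, 0.1, -3.2]
opening: 0.379
```

```bash
python3 -c "
from h import *
plan([502.3,215.5,194.7],3.0,20,n=1);print(state()['qvel'].round(4));c=read_camera('top');cv2.imwrite('pics/t13.png',c['img'][:,:,::-1]);print(job_done())
plan([502.3,215.5,194.7],3.0,20,n=1)"
```

```text
now [502.2 215.7 194.9] yaw 2.9992 rot [3.1415e+00 1.0000e-04 2.9992e+00] F [-0.1  0.1 -3.2] M [ 0.13 -0.14 -0.03] op 0.379 t 21.5 N 1
[-0.0002, -0.0002, 0.0002, 0.0001, 0.0001, -0.0008, 20]
[ 0.0008 -0.0011  0.0004  0.      0.0004  0.0009]
the job is handed in; nothing more can be done
None
the job is handed in; nothing more can be done
```

View pics/t13.png

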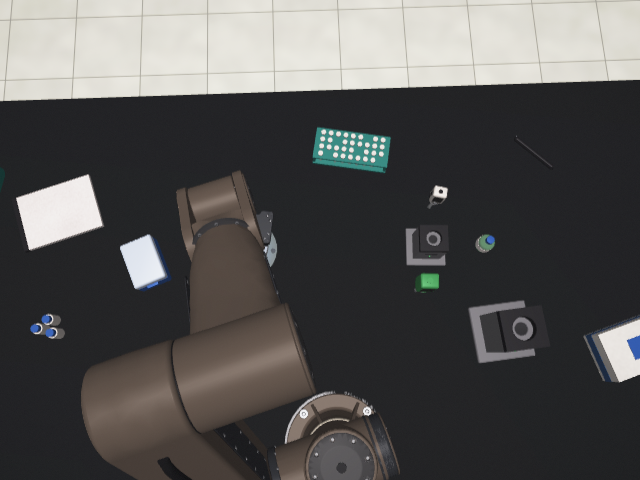

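The job is done and handed in at 21.5 s. The lid was pushed down about 13.7 mm onto its solid stop, then turned clockwise to its end stop. The large white homogeniser was lifted out of its stand and lowered through the port, and the arm is still holding it there.

**Last checks**
- **Tool position:** the tip is about 25 mm above the vessel floor, worked out from the gripper height rather than seen. Tilt is under 0.001 rad. The shaft sat within about 0.6 mm of the port centre in the wrist and side pictures taken before the last descent.
- **Contact:** during the insertion, readings between moves showed only the tool's weight (about 3 N) and no sideways force, so no sign of touching the lid or vessel. The joints were almost still at hand-in.
- **Other objects:** the rack, tip box, bottle, green tool and small white tool look unmoved in the final top view.

**One disagreement:** the pictures showed the lid turned about 0.86 rad, not the nominal 0.9. I gripped it again and turned further, and it met about 1.3 N m at once, against 0.15 N m of friction, so I took it to be at the stop. The gap could be the lid not starting at exactly zero, or picture error.

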